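Empty the tilting spares bin into the catch tray

TASK

Slide the white catch tray under the mouth of the blue tilting bin, centred and close up to the stand. Then pull the bin forward by its red grip bar all the way to its stop so that the valve and both union nuts tip out into the tray, and swing the empty bin back fully upright. Leave the tray with the parts standing there, do not handle the parts themselves, and do not disturb the other things on the table.

Things in the scene. Friction and masses are not known exactly. Their poses are not given: they have to be found in the camera images.
- pivot (a point): Middle of the bin's pivot axis, 180 mm above the table, on a grey stand fixed to the table. Stand axes: x away from the robot, y left along the pivot axis, z up. The side plates' outer faces are at y = +-111 mm, 200 mm high; their feet run from 20 mm in front (-x) of the pivot to 90 mm behind it. Nothing of the stand lies further forward: that space is free for the tray.
- drop_zone (a point): Point on the table 110 mm in front (-x of the stand) of the pivot, with the stand's axes: the parts come down about here when the bin is at its stop. With the tray's centre here and the tray square to the stand, the tray's rear wall is 15 mm in front of the feet. (A fixed shallow black tray, 24 mm high, lies left of the white one.)
- bin (a joint): Bin angle, rad: 0 = upright home stop, 2.6 = forward stop, the front wall then a chute sloping down 59 degrees toward the robot. Pivot friction about 0.4 N m: the empty bin stays where left, a full one may swing on. Blue open-topped bin, 198 mm wide, 105 mm high at the front wall, 150 mm deep, 4 mm walls, 0.5 kg, pivoting about its lower front edge.
- grip_bar (a point): Middle of the red round grip bar (14 mm thick, 90 mm long, parallel to the pivot axis) on a lever at the bin's left; 175 mm left of the pivot's middle, 50 mm clear of the lever. At bin angle a it is at x = 130 sin(0.3 - a), z = 130 cos(0.3 - a) mm from the pivot (stand axes): 304 mm above the table at home, 93 mm at the stop. Pinch it across from above; it turns in the grip.
- bin_lip (a point): Middle of the front wall's upper edge, over which the parts slide out; 105 mm from the pivot axis. At the forward stop it is 56 mm in front of the pivot and about 89 mm above the table.
- tray_floor (a point): Centre of the inner floor of the white catch tray, 5 mm above its underside. Tray: 150 mm along its x, 240 mm along its y, walls 4 mm thick; the rear (+x) wall is 65 mm high, the front (-x, robot's side) wall 95 mm, both end walls (+-y) 70 mm; 0.4 kg, loose on the table; z up.
- tray_tab (a point): Centre of the grey grip tab on the middle of the tray's right (-y) wall: 12 mm thick along the tray's y, 50 mm along its x, top 78 mm above the table; it stands 4 mm proud of both faces of the wall (70 mm high) and reaches down to 33 mm. The point is 62 mm above the table, 118 mm from the tray's centre along -y; axes as the tray's. Pinch the tab across its thickness from above to drag or turn the tray on the table.
- ball_valve_mid (a point): Middle of a dark grey ball valve with an orange lever (170 mm long along its y, 59 mm wide, 81 mm high), 35 mm above its underside; begins in the rear of the bin.
- union_nut_a_mid (a point): Middle of a dark grey ribbed union nut (59 mm across, 24 mm high); begins in the front of the bin.
- union_nut_b_mid (a point): Middle of a second, equal union nut (59 mm across, 24 mm high); begins in the front of the bin.
- meter: Bystander: yellow and black multimeter, 140x70x43 mm, lying behind and left of the tray; origin under its centre.
- handset: Bystander: black remote control, 205x51x28 mm, lying at the left; origin under its centre.
- dish: Bystander: round petri dish with its lid, 58 mm across, 15 mm high, lying flat at the left front; origin under its centre.
Not all that is in view belongs to the job. Leave any turquoise look-alike of the part that bears union_nut_b_mid alone.

How it is judged:
By the outcome, as a careful person would: the job done as asked, in the order asked, and still so for the second after the job is handed in, with the robot touching nothing.
It also fails if it takes over 67 s, if anything falls off the work surface, if the arm or the gripper's body presses on something with over 40 N, if the wrist force passes 120 N, or if a joint passes its speed limit or range.

ROBOT

A 7-joint arm with a two-finger parallel gripper is mounted at the origin on a cart in front of the work surface, level with it; the furniture and walls round the work are solid. World frame = base frame: x ahead of the robot, y to its left, z up, the work surface at z = 0. Lengths are in m, angles in rad, forces in N, time in s.
With the tool pointing down it reaches from about 0.4 to 0.85 m from the base axis. Payload 6.9 kg.
Tool frame: the origin (TCP) lies midway between the tips of the shut fingers; the grasp point (between the pads) lies behind it (ctrl.pinch_z is the z of the grasp point in the tool frame, in m); z points along the fingers, y is the line along which they close (so a half turn about z gives the same grasp; the last joint's range is limited). The gripper opens to 85 mm and grips with 20 to 120 N. Pads are 22 mm wide; open, the fingers measure 114 mm over their backs; the gripper's body (76 mm by 85 mm) begins 54 mm behind the grasp point. The pads swing forward as they close: fully open they stand 13 mm farther back than shut.
Start: joints at [-1.165, 0.507, -0.238, 1.5, 0.126, 1.149, -0.155], TCP at [0.185, 0.597, 0.231] pointing down, gripper open.
Joint ranges: [-3.08, 3.08], [-0.24, 2.05], [-1.43, 1.35], [0, 2.5], [-1.52, 4.66], [0.17, 1.96], [-2.89, 2.89]. Speed limits (rad/s): [2.39, 2.39, 3.14, 3.14, 3.14, 3.14, 3.14].

INTERFACE

Orientations are given as a unit quaternion [w, x, y, z].
In Python, from station import ctrl, get_state, vision, ticket, models gives the robot as it stands. Calls block until the motion is done:
- ctrl.movep(position, orientation): joint-space move of the TCP to a pose.
- ctrl.movel(position, frame=None, max_speed=0.15): straight line of the TCP; frame=None keeps the orientation; max_speed is the mean speed in m/s.
- ctrl.set_joints(angles): joint-space move.
- ctrl.ungrasp() and ctrl.close_gripper(force=None): open the fingers fully, or close them until they stop; force is the grip in N (None keeps the last).
- ctrl.pause(seconds).
- ctrl.ik(position, orientation): joint angles nearest the present ones, or None.
- get_state(): the state.
- vision.grab_frame(name): name is "side" or "top"; returns (picture, depth): 384x512x3 uint8, blue, green, red; 384x512 float32, m along the optical axis (not along the pixel's ray), 0 where there is no reading.
- vision.camera_info(name): a dict with "mtx" (3x3 intrinsics, pixels), "R" (3x3) and "t" (3): a world point X has camera coordinates R X + t. Camera axes: x right, y down, z forward; pixel columns grow to the right and rows downward; lengths in m; the calibration is good to about 2 mm. A picture is of the moment at which its call begins. camera_info takes no time and is no camera call.
A pose or a line that the arm cannot do raises ctrl.Unreachable and nothing moves.
- ticket.close_job(): hands the job in; it is judged then, once.
Trained networks look in the newest picture that a camera, given by its name, has taken for a name from the list of things; names that differ only in an ending like _2 or _b are one class to them, and where a whole thing is asked for, a point or a joint stands for the part that bears it (a point fixed in the world has none). Each returns a list of dicts, best first, with "p" (0 to 1); they miss things now and then, are a little off and sometimes report something else, mostly with a low value. They report only what shows in the picture. A call takes as long as a camera call. They do not tell look-alikes from the thing itself.
- models.recognise(camera, target): "point" ([column, row] in pixels, amid what is visible of it).
- models.masks_of(camera, target): "mask" (384x512 bool, what is visible of it) and "point" ([column, row] in pixels, amid what is visible of it).
The state is a dict: "time": time; "qpos": joint angles; "qd": joint speeds; "tau": joint torques, N m; "tcp_pos": TCP position; "eef_rot": TCP orientation; "contact_force": force on the tool from outside, world axes, zero at the start; "wrist_torque": the same for the moment, N m; "width": finger opening in m; "gripper_force": force on a finger pad.
Only numpy, scipy, OpenCV 4.12 (cv2) and the standard library are available. Lean on these libraries where they do the work, as an engineer would, in place of code of your own. Each camera call takes 0.05 s, during which the arm holds its last target. There are 200 camera calls.

## Working session

There is one attempt and no reset: what is moved stays moved. The work goes in short steps, each a Python script; the robot and the scene stay as the last script left them, time stands still between calls to the robot, and variables do not carry over. Pictures are saved under pics/ and viewed, at most 10 in all, crops included, and the job is handed in when it is done.

```bash
ls; mkdir -p pics; cat > h.py <<'E'
import numpy as np, cv2
from station import ctrl, get_state, vision, ticket, models
def cam(n):
    c=vision.camera_info(n); return np.array(c["mtx"]),np.array(c["R"]),np.array(c["t"])
def cloud(n,d):
    K,R,t=cam(n); v,u=np.mgrid[:384,:512]
    P=np.stack([(u-K[0,2])/K[0,0]*d,(v-K[1,2])/K[1,1]*d,d],-1)
    W=(P-t)@R; W[d==0]=np.nan; return W
def proj(n,X):
    K,R,t=cam(n); p=K@(R@np.array(X)+t); return p[:2]/p[2]
E
python3 - <<'E'
from h import *
ims=[]
for n in("top","side"):
    im,d=vision.grab_frame(n); np.save(f"{n}_d.npy",d); cv2.imwrite(f"pics/{n}0.png",im)
    W=cloud(n,d)
    K,R,t=cam(n); print(n,"campos",-R.T@t, R[2])
    for o in("tray_floor","tray_tab","bin","grip_bar","bin_lip","ball_valve_mid","union_nut_a_mid","meter","handset","dish"):
        for r in models.masks_of(n,o)[:3]:
            m=r["mask"]; w=W[m]; print(n,o,round(r["p"],2),np.round(r["point"]),m.sum(),np.round(np.nanmedian(w,0),3),np.round(np.nanpercentile(w,[3,97],0),3).tolist())
s=get_state();print(s["time"],s["eef_rot"],ctrl.pinch_z,s["tcp_pos"])
a=cv2.imread("pics/top0.png");b=cv2.imread("pics/side0.png");cv2.imwrite("pics/a.png",cv2.resize(a,(800,600)));cv2.imwrite("pics/b.png",cv2.resize(b,(800,600)))
E
```

```text
pics
top campos [ 0.48346578 -0.00967434  1.57587997] [ 0.08401185 -0.01702777 -0.99631926]
top tray_floor 0.7 [270. 245.] 3323 [ 0.45  -0.105  0.006] [[0.376, -0.218, -0.001], [0.526, 0.013, 0.084]]
top tray_tab 0.72 [269. 245.] 3265 [ 0.45  -0.107  0.006] [[0.376, -0.217, -0.001], [0.524, 0.01, 0.084]]
top bin 0.85 [342. 197.] 2955 [ 0.597 -0.326  0.209] [[0.526, -0.431, 0.179], [0.696, -0.154, 0.311]]
top bin 0.37 [344. 202.] 3103 [ 0.592 -0.324  0.204] [[0.518, -0.43, 0.033], [0.694, -0.16, 0.31]]
top grip_bar 0.66 [341. 198.] 2818 [ 0.597 -0.324  0.211] [[0.527, -0.43, 0.18], [0.695, -0.16, 0.311]]
top bin_lip 0.87 [342. 198.] 3207 [ 0.598 -0.325  0.207] [[0.527, -0.432, 0.007], [0.698, -0.156, 0.31]]
top ball_valve_mid 0.81 [350. 186.] 913 [ 0.629 -0.327  0.234] [[0.601, -0.41, 0.211], [0.661, -0.253, 0.265]]
top union_nut_a_mid 0.55 [361. 205.] 121 [ 0.573 -0.377  0.204] [[0.548, -0.394, 0.183], [0.592, -0.341, 0.212]]
top meter 0.73 [205. 193.] 602 [0.631 0.112 0.033] [[0.566, 0.077, 0.022], [0.688, 0.148, 0.108]]
top meter 0.15 [169. 244.] 887 [0.449 0.255 0.021] [[0.355, 0.
[... 1100 characters left out ...]
 -0.339  0.232] [[0.605, -0.407, 0.208], [0.66, -0.255, 0.261]]
side union_nut_a_mid 0.74 [317. 245.] 984 [ 0.623 -0.34   0.232] [[0.604, -0.409, 0.211], [0.659, -0.255, 0.261]]
side union_nut_a_mid 0.41 [293. 260.] 26 [ 0.572 -0.346  0.205] [[0.561, -0.351, 0.201], [0.581, -0.342, 0.209]]
side meter 0.98 [259. 200.] 674 [0.62  0.096 0.028] [[0.56, 0.066, 0.005], [0.686, 0.14, 0.037]]
side handset 0.75 [196. 189.] 621 [0.44  0.243 0.017] [[0.351, 0.229, 0.003], [0.539, 0.273, 0.026]]
side dish 0.45 [189. 170.] 155 [0.444 0.368 0.011] [[0.419, 0.345, -0.002], [0.468, 0.401, 0.017]]
1.1 [ 1.95391251e-06  1.49314075e-01  9.88789819e-01 -5.73324747e-06] -0.0187 [0.18458783 0.59710947 0.2312828 ]
```

View pics/a.png

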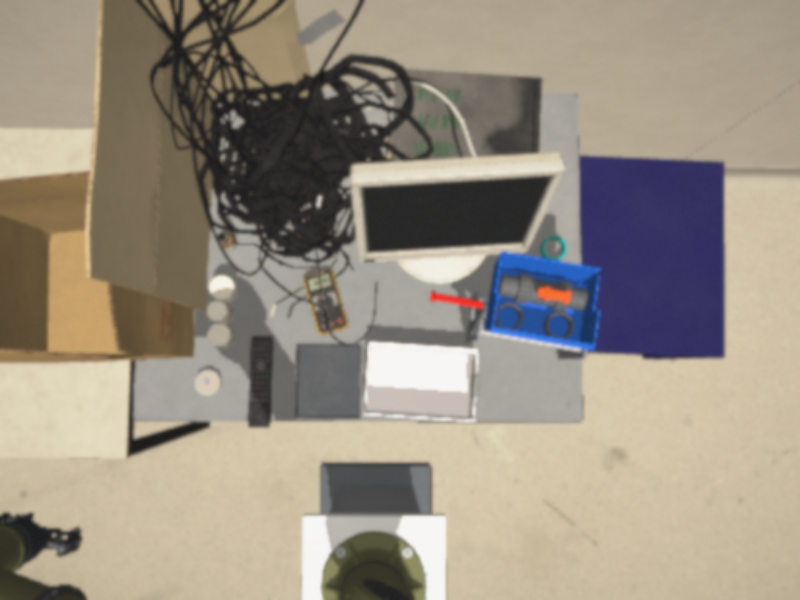

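View pics/b.png

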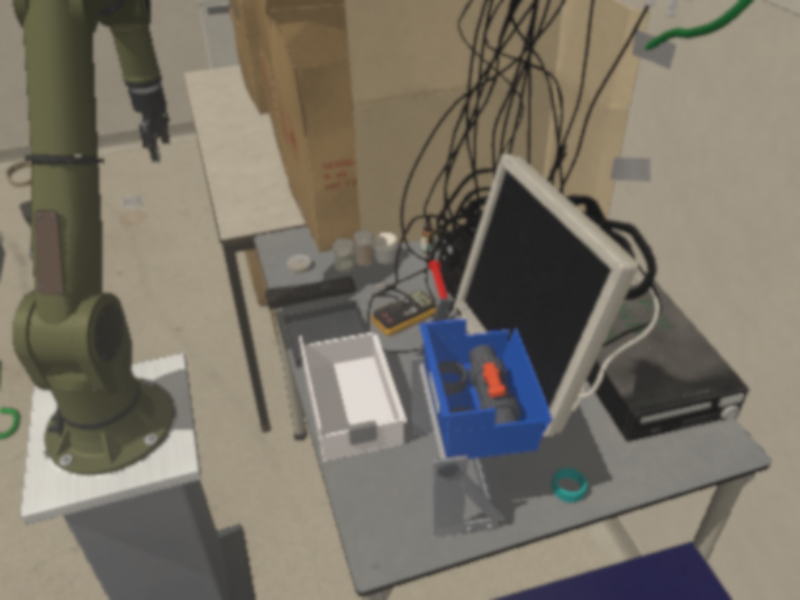

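The top view shows the bin at about (545,300) of 800x600, the red bar at (432..482,295..303), the white tray at (420,380), and two dark nuts inside the bin at (510,317) and (558,320). The turquoise ring at (553,245) lies on the table and is the look-alike, so I leave it alone. The side view shows the tab at (362,430). Next I measure yaw and positions.

```bash
cat > meas.py <<'E'
from h import *
def rect(P):
    (c,(w,h),a)=cv2.minAreaRect((P[:,:2]*1000).astype(np.float32)); return np.round(c,1),round(w,1),round(h,1),round(a,2)
def red(n,im,W):
    hsv=cv2.cvtColor(im,cv2.COLOR_BGR2HSV); 
    m=((hsv[...,0]<6)|(hsv[...,0]>174))&(hsv[...,1]>150)&(hsv[...,2]>90)
    return m
E
python3 - <<'E'
from meas import *
tr=[]
for n in("top","side"):
    im=cv2.imread(f"pics/{n}0.png"); d=np.load(f"{n}_d.npy"); W=cloud(n,d)
    m=red(n,im,W)&(np.nan_to_num(W[...,2])>0.25)&(W[...,1]>-.26)&(W[...,1]<-.05); P=W[m]
    c=np.median(P,0); u,s,v=np.linalg.svd(P[:,:2]-P[:,:2].mean(0)); ax=v[0]*np.sign(v[0][1]); q=(P[:,:2]-c[:2])@ax
    ends=np.percentile(q,[1,99])
    print(n,"bar",m.sum(),c.round(4),"pctl z",np.percentile(P[:,2],[5,50,95]).round(3),"yaw",np.degrees(np.arctan2(-ax[0],ax[1])).round(2),"ends",ends.round(4),"mid",(P[:,:2].mean(0)+0*ax).round(4))
    hsv=cv2.cvtColor(im,cv2.COLOR_BGR2HSV)
    b=(hsv[...,0]>100)&(hsv[...,0]<130)&(hsv[...,1]>120)&(W[...,0]>.45)&(W[...,0]<.75)&(W[...,1]>-.47)&(W[...,1]<-.15)
    B=W[b&(W[...,2]>.27)&(W[...,2]<.32)]; print(" bin high rim",len(B),rect(B)); 
    B=W[b&(W[...,2]>.17)&(W[...,2]<.33)]; print(" bin all",len(B),rect(B), np.percentile(B[:,2],[1,50,99]).round(3))
    T=W[(W[...,0]>.34)&(W[...,0]<.56)&(W[...,1]>-.26)&(W[...,1]<.05)&(W[...,2]>.055)&(W[...,2]<.11)&(hsv[...,1]<60)]
    tr.append(T); print(" tray rim",len(T),rect(T))
    t=W[(W[...,0]>.40)&(W[...,0]<.50)&(W[...,1]>-.26)&(W[...,1]<-.20)&(W[...,2]>.072)&(W[...,2]<.09)&(hsv[...,2]<170)]
    print(" tab",len(t),np.median(t,0) if len(t) else 0)
    M=W[(W[...,0]>.5)&(W[...,1]>-.45)&(W[...,1]<.1)&(W[...,2]>.33)]
    if len(M): i=M[:,0].argsort()[:int(.02*len(M))+1]; print(" monitor",np.median(M[i],0).round(3),np.nanpercentile(M,[1,99],0).round(3).tolist())
print(rect(np.vstack(tr)))
im=cv2.imread("pics/top0.png");s=cv2.imread("pics/side0.png")
cv2.imwrite("pics/c.png",np.hstack([cv2.resize(im[145:275,225:395],None,fx=2.35,fy=2.35,interpolation=3)[:400,:400],cv2.resize(s[190:350,180:350],(400,400),interpolation=3)[:305]if 0 else cv2.resize(s[200:345,185:360],None,fx=2.2,fy=2.2,interpolation=3)[:305,:385]]))
E
```

```text
top bar 137 [ 0.6061 -0.155   0.3111] pctl z [0.306 0.311 0.316] yaw -10.11 ends [-0.0435  0.0502] mid [ 0.6059 -0.1531]
 bin high rim 325 (array([ 569.1, -323. ]), 200.6, 75.2, 79.74)
 bin all 2430 (array([ 613.3, -330.6]), 201.7, 163.6, 79.29) [0.179 0.208 0.289]
 tray rim 527 (array([ 467. , -104.4]), 244.2, 186.5, 86.61)
 tab 47 [ 0.44845038 -0.21797097  0.07754923]
 monitor [0.788 0.028 0.342] [[0.788, -0.43, 0.331], [1.163, 0.082, 0.572]]
side bar 123 [ 0.6054 -0.1453  0.308 ] pctl z [0.304 0.308 0.312] yaw -9.68 ends [-0.0542  0.0394] mid [ 0.6056 -0.1475]
 bin high rim 557 (array([ 567.1, -323.3]), 202.5, 75.1, 80.6)
 bin all 3932 (array([ 611.7, -330.5]), 203.3, 164.9, 80.18) [0.18  0.228 0.285]
 tray rim 894 (array([ 468. , -104.1]), 249.7, 193.2, 87.48)
 tab 53 [ 0.43761586 -0.22215524  0.07538067]
 monitor [0.793 0.007 0.347] [[0.793, -0.33, 0.332], [1.164, 0.093, 0.694]]
(array([ 468. , -104.1]), 249.7, 193.2, 87.48)Traceback (most recent call last):
  File "<stdin>", line 21, in <module>
    return _nx.concatenate(arrs, 1, dtype=dtype, casting=casting)
           ~~~~~~~~~~~~~~~^^^^^^^^^^^^^^^^^^^^^^^^^^^^^^^^^^^^^^^
ValueError: all the input array dimensions except for the concatenation axis must match exactly, but along dimension 0, the array at index 0 has size 306 and the array at index 1 has size 305
```

```bash
python3 - <<'E'
from meas import *
for n in("top","side"):
    im,d=vision.grab_frame(n); W=cloud(n,d); r=models.masks_of(n,"tray_floor")[0]; m=r["mask"]
    P=W[m&(W[...,2]>-.01)&(W[...,2]<.1)]; print(n,"all",rect(P))
    k=cv2.erode(m.astype(np.uint8),np.ones((3,3)))>0
    F=W[k&(np.abs(W[...,2]-.005)<.006)]; print(" floor",rect(F))
    for lo,hi in((.06,.085),(.055,.1)):
        R=W[m&(W[...,2]>lo)&(W[...,2]<hi)]; print(" rim",len(R),rect(R))
    # right end wall line
    E_=W[m&(W[...,2]>.055)&(W[...,1]<-.2)][:,:2]; print(" right wall",len(E_),E_.mean(0).round(4),cv2.fitLine((E_*1000).astype(np.float32),cv2.DIST_HUBER,0,.01,.01).ravel().round(3))
    E_=W[m&(W[...,2]>.055)&(W[...,0]<.40)&(W[...,1]>-.2)&(W[...,1]<0)][:,:2]; print(" front wall",len(E_),E_.mean(0).round(4),cv2.fitLine((E_*1000).astype(np.float32),cv2.DIST_HUBER,0,.01,.01).ravel().round(3))
    if n=="top": a=cv2.resize(im[145:275,225:395],(400,306),interpolation=3)
    else: a=np.hstack([a,cv2.resize(im[200:345,185:360],(380,306),interpolation=3)])
cv2.imwrite("pics/c.png",a)
E
```

```text
top all (array([ 454.2, -101.5]), 248.9, 167.7, 89.22)
 floor (array([ 448.9, -101.8]), 233.4, 142.5, 86.38)
 rim 377 (array([ 452.3, -103.7]), 244.9, 155.3, 86.66)
 rim 489 (array([ 452.1, -103.9]), 244.6, 155.9, 86.42)
 right wall 133 [ 0.4482 -0.2164] [ 9.99000e-01 -5.40000e-02  4.41910e+02 -2.17164e+02]
 front wall 108 [ 0.3769 -0.1011] [ 6.80000e-02  9.98000e-01  3.77282e+02 -1.02435e+02]
side all (array([460.5, -63.6]), 332.2, 173.2, 86.1)
 floor (array([ 450.2, -102.3]), 246.7, 142.7, 84.72)
 rim 545 (array([ 451.3, -102.8]), 252.6, 155.9, 86.47)
 rim 786 (array([ 451.7, -102.8]), 252.6, 156.9, 86.46)
 right wall 320 [ 0.4425 -0.2202] [ 9.99000e-01 -5.40000e-02  4.39775e+02 -2.21037e+02]
 front wall 100 [ 0.3744 -0.1078] [ 5.90000e-02  9.98000e-01  3.73761e+02 -1.12363e+02]
```

View pics/c.png

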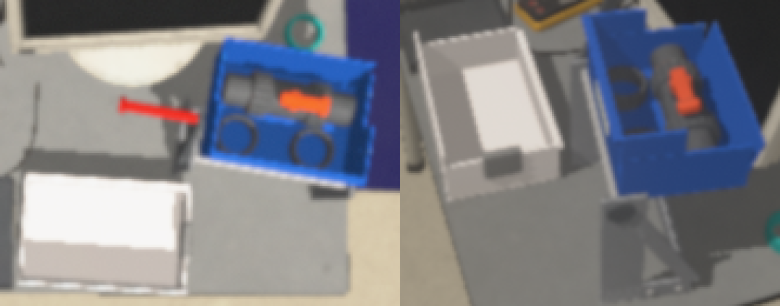

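```bash
cat >> h.py <<'E'
from scipy.spatial.transform import Rotation as Ro
YAW=np.radians(-9.9); EX=np.array([np.cos(YAW),np.sin(YAW),0]); EY=np.array([-np.sin(YAW),np.cos(YAW),0]); EZ=np.array([0,0,1.])
PIV=np.array([.538,-.317,.18])
def quat(ty,tilt=0):
    """tool pointing down, tool y along horizontal angle ty (mod pi, nearest present arm choice)"""
    y=np.array([np.cos(ty),np.sin(ty),0]); z=np.array([0,0,-1.]); x=np.cross(y,z)
    q=Ro.from_matrix(np.stack([x,y,z],1)).as_quat(); return np.array([q[3],*q[:3]])
def st(tag=""):
    s=get_state(); print(tag,round(s["time"],2),np.round(s["tcp_pos"],4),"F",np.round(s["contact_force"],1),"w",round(s["width"],4),"gf",round(s["gripper_force"],1) if np.isscalar(s["gripper_force"]) else s["gripper_force"])
    return s
E
python3 - <<'E'
from h import *
W=cloud("top",np.load("top_d.npy")); Z=np.abs(W[...,2])<.012
for y in(-.45,-.42,-.38,-.33,-.28):
    P=W[Z&(np.abs(W[...,1]-y)<.008)]; print(y,P[:,0].min().round(3) if len(P) else None)
P=W[Z&(np.abs(W[...,0]-.4)<.01)]; print("ymin",P[:,1].min())
import itertools
J=get_state()["qpos"]
for nm,p,ty in(("tab",[.444,-.2205,.043],np.radians(86.5)),("tabgoal",PIV-.11*EX-.118*EY-[0,0,.137],np.radians(80.1)),("bar0",PIV+.038*EX+.182*EY+[0,0,.105],YAW),("barS",PIV-.097*EX+.182*EY-[0,0,.106],YAW)):
    for k in(0,np.pi):
        q=ctrl.ik(np.array(p),quat(ty+k)); print(nm,k,None if q is None else np.round(q,2))
E
```

```text
-0.45 0.359
-0.42 0.359
-0.38 0.358
-0.33 0.359
-0.28 0.359
ymin -0.4756255782789034
tab 0 [ 0.39  0.56  0.03  2.07 -0.03  0.52  1.95]
tab 3.141592653589793 [-0.04  0.67  0.7   2.07 -0.72  0.66 -0.48]
tabgoal 0 [ 0.54  0.67  0.33  1.84 -0.33  0.68  2.46]
tabgoal 3.141592653589793 [ 0.22  0.86  0.95  1.84 -0.88  0.93 -0.15]
bar0 0 [-0.11  0.51  0.52  1.42 -0.26  1.28  0.26]
bar0 3.141592653589793 [-0.38  0.69  1.15  1.42 -0.63  1.43 -2.54]
barS 0 [-0.11  0.54  0.46  2.06 -0.4   0.63  0.45]
barS 3.141592653589793 [ 0.43  0.51 -0.33  2.05  0.28  0.62  2.87]
```

The crop confirms one white tray with its grey tab on the right wall (crop ~(500,163) side view). Everything is consistent with the stated sizes: bar z 0.304, bin 200 mm, tray yaw -3.5°, stand yaw -9.9°. The next step is to grasp the tab and drag the tray.

```bash
python3 - <<'E'
from h import *
t0=np.array([.444,-.2205,.043]); q0=quat(np.radians(266.5))
ctrl.movep(t0+[0,0,.13],q0); st("above")
ctrl.movel(t0,max_speed=.12); st("down")
ctrl.close_gripper(force=40); st("closed")
g=PIV-.109*EX-.118*EY; g[2]=.043; q1=quat(np.radians(260.1))
ctrl.movel(g,q1,max_speed=.08); st("dragged")
im,d=vision.grab_frame("side"); W=cloud("side",d)
cv2.imwrite("pics/d.png",cv2.resize(im[130:370,120:440],(800,600)))
E
```

```text
above 4.32 [ 0.4444 -0.2198  0.1728] F [1.4 0.1 0.4] w 0.0854 gf 0.0
down 5.55 [ 0.4443 -0.2208  0.0436] F [ 0.9  0.7 -0. ] w 0.0857 gf 0.0
closed 6.21 [ 0.4441 -0.2204  0.0431] F [0.1 1.  3.7] w 0.0112 gf 39.7
dragged 8.82 [ 0.4107 -0.4136  0.0432] F [0.2 4.2 6.9] w 0.0117 gf 40.3
```

View pics/d.png

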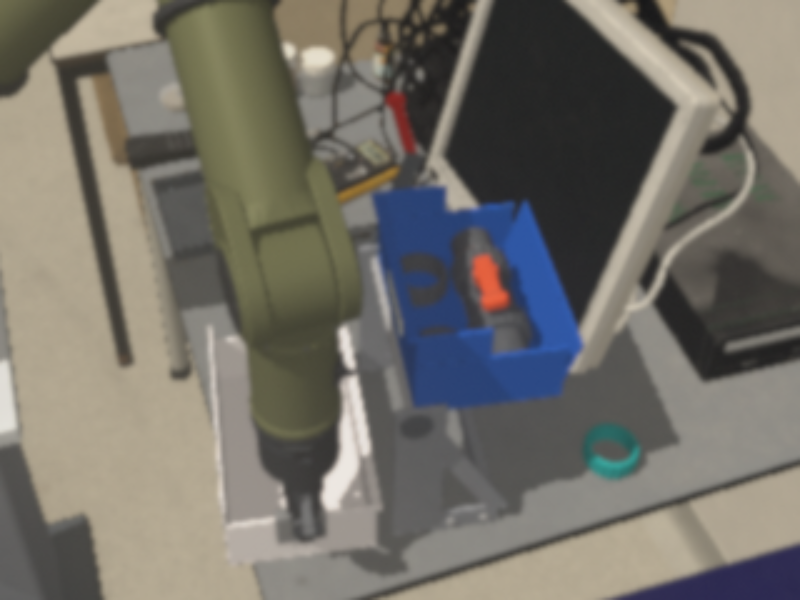

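The tray stands in front of the stand, held by its tab (picture ~(300,530)), with a small gap to the right foot at (400,520). I release it, go above the bar and re-measure.

```bash
cat > tray.py <<'E'
from meas import *
def tray():
    for n in("side","top"):
        im,d=vision.grab_frame(n); W=cloud(n,d); rr=models.masks_of(n,"tray_floor")
        if not rr: print("none",n); continue
        m=rr[0]["mask"]; S=(W-PIV*[1,1,0])@np.stack([EX,EY,EZ],1)
        ok=m&(S[...,0]>-.22)&(S[...,0]<-.0)&(np.abs(S[...,1])<.16)
        for nm,s in(("rim",S[ok&(S[...,2]>.055)&(S[...,2]<.1)]),("floor",S[ok&(np.abs(S[...,2]-.005)<.006)])):
            if len(s)>20: print(n,nm,len(s),rect(s))
        R=S[ok&(S[...,2]>.05)&(S[...,2]<.075)&(S[...,0]>-.06)&(np.abs(S[...,1])<.1)]
        if len(R)>10: print(" rear wall",len(R),cv2.fitLine((R[:,:2]*1000).astype(np.float32),cv2.DIST_HUBER,0,.01,.01).ravel().round(3))
        R=S[ok&(S[...,2]>.08)&(S[...,2]<.105)&(S[...,0]<-.15)&(np.abs(S[...,1])<.1)]
        if len(R)>10: print(" front wall",len(R),cv2.fitLine((R[:,:2]*1000).astype(np.float32),cv2.DIST_HUBER,0,.01,.01).ravel().round(3))
        R=S[ok&(S[...,2]>.06)&(S[...,1]>.09)&(S[...,0]>-.17)&(S[...,0]<-.05)]
        if len(R)>10: print(" left wall",len(R),R.mean(0).round(4))
        R=S[ok&(S[...,2]>.06)&(S[...,1]<-.09)&(S[...,0]>-.17)&(S[...,0]<-.05)]
        if len(R)>10: print(" right wall",len(R),R.mean(0).round(4))
        cv2.imwrite(f"pics/{n}_last.png",im)
E
python3 - <<'E'
from tray import *
ctrl.ungrasp()
s=st(); p=np.array(s["tcp_pos"]); ctrl.movel(p+[0,0,.30],max_speed=.25); st("up")
b=PIV+.038*EX+.184*EY+[0,0,.105]
ctrl.movep(b+[0,0,.11],quat(YAW)); st("above bar")
tray()
im,d=vision.grab_frame("side"); W=cloud("side",d); m=red("side",im,W)&(np.nan_to_num(W[...,2])>0.25)&(W[...,1]>-.26)&(W[...,1]<-.05); print("bar",m.sum(),W[m].mean(0).round(4))
E
```

```text
9.57 [ 0.4103 -0.4145  0.043 ] F [-0.2 -0.5  0.4] w 0.0854 gf 0.0
up 10.93 [ 0.4102 -0.414   0.3419] F [0.1 0.5 0.6] w 0.0853 gf 0.0
above bar 12.21 [ 0.6063 -0.1438  0.3947] F [ 0.2 -0.3 -0.3] w 0.0855 gf 0.0
side rim 992 (array([-108.4,   -1.7]), 248.9, 156.1, 89.96)
side floor 3090 (array([-102.8,    0.7]), 245.5, 160.4, 89.71)
 rear wall 260 [  0.     -1.    -36.398  -7.509]
 front wall 98 [ 3.0000e-03  1.0000e+00 -1.8400e+02 -1.2398e+01]
 left wall 116 [-0.1097  0.1172  0.0653]
 right wall 237 [-0.1103 -0.1197  0.0699]
top rim 416 (array([-108.5,   -1.3]), 242.8, 156.0, 89.85)
top floor 2141 (array([-104.8,   -4.6]), 225.0, 156.1, 89.96)
 rear wall 154 [ 1.0000e-03 -1.0000e+00 -3.6024e+01 -1.4158e+01]
 front wall 82 [ 1.00000e-03  1.00000e+00 -1.83899e+02  1.17800e+00]
 right wall 103 [-0.1105 -0.1154  0.0729]
bar 130 [ 0.6054 -0.1486  0.3079]
```

Tray is square and centred within 2 mm, 109 mm in front of the pivot. Next comes gripping the bar and pulling along the arc.

```bash
cat >> h.py <<'E'
def bar(a): return PIV+.130*np.sin(.3-a)*EX+.184*EY+[0,0,.130*np.cos(.3-a)-.0187]
def swing(angs,speed):
    for a in angs:
        ctrl.movel(bar(a),max_speed=speed); s=st(f"a={a:.2f}")
        if np.linalg.norm(s["contact_force"])>60: print("STOP force"); return False
    return True
E
python3 - <<'E'
from h import *
ctrl.movel(bar(0),max_speed=.12); st("at bar")
ctrl.close_gripper(force=50); st("closed")
if swing(np.linspace(0,2.6,14)[1:],.1):
    ctrl.movel(bar(2.63),max_speed=.1); st("stop"); ctrl.pause(1.2); st()
for n in("side","top"):
    im,d=vision.grab_frame(n); cv2.imwrite(f"pics/e_{n}.png",im)
    for o in("ball_valve_mid","union_nut_a_mid"):
        for r in models.masks_of(n,o)[:3]: print(n,o,round(r["p"],2),np.round(r["point"]),np.nanmedian(cloud(n,d)[r["mask"]],0).round(3))
a=cv2.imread("pics/e_side.png")[150:350,150:400];b=cv2.imread("pics/e_top.png")[145:285,235:410]
cv2.imwrite("pics/e.png",np.hstack([cv2.resize(a,(400,320)),cv2.resize(b,(400,320))]))
E
```

```text
at bar 13.53 [ 0.6078 -0.1426  0.2863] F [ 0.1 -0.2  0.6] w 0.0855 gf 0.0
closed 14.19 [ 0.6074 -0.1423  0.2857] F [-0.7  1.   2.6] w 0.0124 gf 48.6
a=0.20 14.6 [ 0.5835 -0.1382  0.2917] F [2.5 0.2 5.9] w 0.0123 gf 49.9
a=0.40 15.01 [ 0.5582 -0.1339  0.2924] F [ 0.6  0.8 11.2] w 0.0126 gf 50.7
a=0.60 15.42 [ 0.5322 -0.1294  0.287 ] F [-1.8  1.7 13.3] w 0.0121 gf 51.2
a=0.80 15.82 [ 0.5083 -0.1253  0.2755] F [ 1.8 -1.9  0.4] w 0.0121 gf 52.0
a=1.00 16.23 [ 0.487  -0.1217  0.2603] F [ 2.  -3.7 -2.6] w 0.0121 gf 52.0
a=1.20 16.64 [ 0.4696 -0.1186  0.2415] F [ 4.7 -4.8 -7.7] w 0.0124 gf 52.5
a=1.40 17.05 [ 0.4556 -0.1162  0.2196] F [ 4.9 -3.9 -7. ] w 0.0122 gf 52.7
a=1.60 17.46 [ 0.446  -0.1145  0.1951] F [ 3.9 -4.9 -7.6] w 0.0125 gf 52.6
a=1.80 17.87 [ 0.4418 -0.1136  0.1699] F [ 3.2 -3.1 -5.1] w 0.0123 gf 53.4
a=2.00 18.27 [ 0.4422 -0.1136  0.1442] F [ 1.  -3.8 -3.5] w 0.0122 gf 55.0
a=2.20 18.68 [ 0.4472 -0.1145  0.1189] F [-4.3 -3.5 -4.6] w 0.0126 gf 56.4
a=2.40 19.09 [ 0.4565 -0.116   0.0948] F [-5.7 -4.5 -7.4] w 0.012 gf 58.0
a=2.60 19.5 [ 0.4699 -0.1183  0.0732] F [ -9.3  -4.2 -11.1] w 0.0122 gf 59.2
stop 19.75 [ 0.4721 -0.1187  0.0705] F [-10.5  -4.7 -11.2] w 0.0121 gf 59.3
 20.95 [ 0.472  -0.1187  0.0705] F [-10.3  -4.4 -11.9] w 0.012 gf 59.3
side ball_valve_mid 0.71 [262. 274.] [ 0.484 -0.355  0.194]
side ball_valve_mid 0.61 [221. 321.] [ 0.378 -0.342  0.051]
top union_nut_a_mid 0.17 [131. 246.] [0.445 0.374 0.016]
```

View pics/e.png

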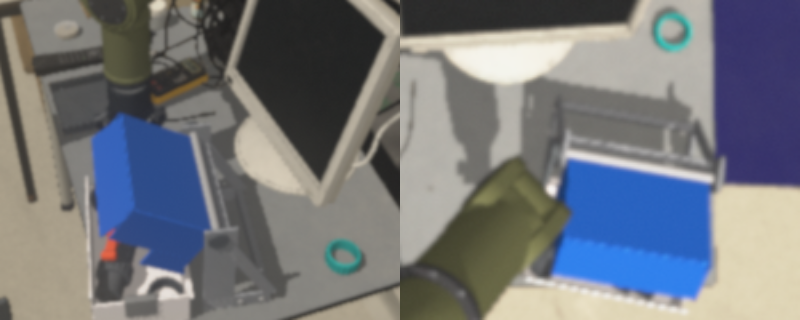

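The left view shows the valve's red lever at (105,245) and a nut at (165,290), both in the tray. I press a little further to be sure the stop is reached, then swing back slowly.

```bash
python3 - <<'E'
from h import *
for a in(2.67,2.71,2.75):
    ctrl.movel(bar(a),max_speed=.06); s=st(f"a={a}")
    if np.linalg.norm(s["contact_force"])>40: break
ctrl.pause(.7)
im,d=vision.grab_frame("side"); W=cloud("side",d); S=(W-PIV)@np.stack([EX,EY,EZ],1)
hsv=cv2.cvtColor(im,cv2.COLOR_BGR2HSV); b=(hsv[...,0]>100)&(hsv[...,0]<130)&(hsv[...,1]>120)&(np.abs(S[...,1])<.12)&(S[...,0]>-.25)&(S[...,0]<.1)
P=S[b]; h=P[:,2].max(); 
# bin floor plane tilt: bin floor outer face, fit by RANSAC-free PCA on the uppermost face
import collections
best=None
rng=np.random.default_rng(0)
for _ in range(400):
    q=P[rng.choice(len(P),3,False)]; n=np.cross(q[1]-q[0],q[2]-q[0]); l=np.linalg.norm(n)
    if l<1e-6: continue
    n/=l
    if abs(n[1])>.2: continue
    k=(np.abs((P-q[0])@n)<.003).sum()
    if best is None or k>best[0]: best=(k,n*np.sign(n[2]))
print(best,len(P),"face tilt from vertical normal deg",np.degrees(np.arctan2(best[1][0],best[1][2])))
E
```

```text
a=2.67 21.5 [ 0.4739 -0.1189  0.0674] F [-16.7  -2.6   2.8] w 0.0126 gf 61.7
a=2.71 21.75 [ 0.474  -0.1187  0.065 ] F [-31.9   2.7  33.3] w 0.0125 gf 67.4
(np.int64(2591), array([5.20079357e-01, 5.24838877e-04, 8.54117783e-01])) 5145 face tilt from vertical normal deg 31.33757958182739
```

The force jump (46 N) and the bin-floor tilt of 31.3° (expected 31°) confirm the stop. Now back upright.

```bash
python3 - <<'E'
from h import *
if swing(np.linspace(2.6,0,14),.08):
    for a in(-.04,-.08,-.12):
        ctrl.movel(bar(a),max_speed=.06); s=st(f"a={a}")
        if np.linalg.norm(s["contact_force"])>32: break
    ctrl.movel(bar(a+.03),max_speed=.06); s=st("relax")
im,d=vision.grab_frame("side"); cv2.imwrite("pics/f_side.png",im); t,dt=vision.grab_frame("top")
cv2.imwrite("pics/f.png",np.hstack([cv2.resize(im[150:350,150:400],(400,320)),cv2.resize(t[145:285,235:410],(400,320))]))
E
```

```text
a=2.60 22.82 [ 0.4678 -0.1177  0.0735] F [-13.4  -3.8  -9.8] w 0.012 gf 62.6
a=2.40 23.3 [ 0.4552 -0.1156  0.0953] F [-10.4  -3.5  -4.8] w 0.012 gf 61.3
a=2.20 23.77 [ 0.4464 -0.1141  0.1195] F [-6.5 -2.7 -1.4] w 0.0125 gf 59.8
a=2.00 24.25 [ 0.442  -0.1133  0.1451] F [-5.5 -3.6 -0.1] w 0.0125 gf 58.2
a=1.80 24.73 [ 0.4422 -0.1134  0.1709] F [-3.1 -3.   1.2] w 0.0122 gf 56.7
a=1.60 25.2 [ 0.4469 -0.1142  0.1963] F [ 0.2 -2.5  1.3] w 0.0123 gf 55.0
a=1.40 25.68 [ 0.456  -0.1158  0.2204] F [ 0.6 -2.8 -1.1] w 0.0122 gf 53.4
a=1.20 26.15 [ 0.4691 -0.1181  0.242 ] F [ 0.2 -2.  -1.1] w 0.012 gf 52.0
a=1.00 26.62 [ 0.4861 -0.121   0.2611] F [-4.1 -0.4  7.4] w 0.0122 gf 51.1
a=0.80 27.1 [ 0.5064 -0.1245  0.2768] F [-11.2   2.5  19.5] w 0.012 gf 50.7
a=0.60 27.57 [ 0.5321 -0.1289  0.2867] F [-3.7  1.9  9.5] w 0.0122 gf 51.6
a=0.40 28.05 [ 0.5581 -0.1334  0.2917] F [ 1.7 -0.3  5.1] w 0.0122 gf 51.5
a=0.20 28.52 [ 0.5834 -0.1377  0.291 ] F [ 2.2 -0.   2.7] w 0.0126 gf 51.8
a=0.00 29.0 [ 0.6074 -0.1419  0.2852] F [-0.3  1.4  0.7] w 0.0121 gf 52.6
a=-0.04 29.25 [ 0.6075 -0.1419  0.285 ] F [-21.    8.5  19.6] w 0.0126 gf 54.6
a=-0.08 29.5 [ 0.6077 -0.1418  0.2848] F [-41.2  16.1  37.8] w 0.0122 gf 56.9
relax 29.75 [ 0.6076 -0.1418  0.2849] F [-26.6   9.5  22.7] w 0.0126 gf 55.2
```

View pics/f.png

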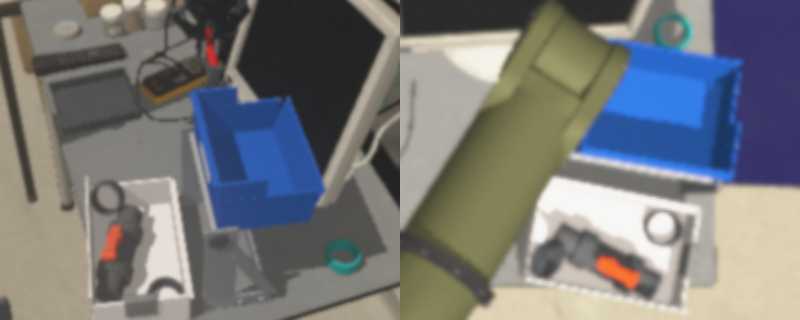

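The valve (115,250) and both nuts ((107,195), (165,290)) lie in the tray, and the bin is empty against its home stop. I release, retreat and do a final check.

```bash
python3 - <<'E'
from tray import *
ctrl.movel(bar(0),max_speed=.06); st("home"); ctrl.ungrasp(); ctrl.pause(.2)
ctrl.movel(bar(0)+[0,0,.12],max_speed=.15); st("up")
ctrl.movep(np.array([.42,.12,.38]),quat(YAW)); st("away")
tray()
for n in("top","side"):
    im,d=vision.grab_frame(n); W=cloud(n,d)
    m=red(n,im,W)&(np.nan_to_num(W[...,2])>0.2)&(W[...,1]>-.26)&(W[...,1]<-.05); print(n,"bar",m.sum(),W[m].mean(0).round(4))
    for o in("meter","handset","dish","ball_valve_mid","union_nut_a_mid"):
        for r in models.masks_of(n,o)[:2]: print(n,o,round(r["p"],2),np.round(r["point"]),np.nanmedian(W[r["mask"]],0).round(3))
    if n=="side": cv2.imwrite("pics/g.png",cv2.resize(im[130:370,120:440],(800,600)))
E
```

```text
home 30.11 [ 0.6073 -0.1419  0.2852] F [-2.2  1.9  0.9] w 0.0127 gf 52.6
up 31.96 [ 0.6073 -0.1422  0.4046] F [0.3 0.3 0.1] w 0.0854 gf 0.0
away 33.18 [0.4206 0.1195 0.3802] F [ 0.3 -0.2  0.2] w 0.0853 gf 0.0
side rim 973 (array([-111.4,   -5.1]), 249.2, 156.2, 88.67)
side floor 1793 (array([-105.4,   16.3]), 285.7, 162.0, 87.79)
 rear wall 255 [ 2.4000e-02  1.0000e+00 -3.8894e+01 -6.1810e+00]
 front wall 100 [ 3.00000e-02  1.00000e+00 -1.86258e+02  7.77600e+00]
 left wall 88 [-0.0968  0.1133  0.0653]
 right wall 243 [-0.1129 -0.1231  0.0697]
top rim 501 (array([-111.4,   -4.2]), 244.3, 155.9, 88.42)
top floor 1356 (array([-108.6,   -1.1]), 237.2, 155.3, 89.0)
 rear wall 177 [ 2.2000e-02  1.0000e+00 -3.8683e+01 -7.7400e-01]
 front wall 72 [ 2.90000e-02  1.00000e+00 -1.86671e+02 -4.30600e+00]
 left wall 52 [-0.1118  0.1159  0.069 ]
 right wall 103 [-0.1113 -0.1188  0.0724]
top bar 135 [ 0.606  -0.1525  0.3109]
top meter 0.96 [206. 193.] [0.631 0.112 0.032]
top handset 0.64 [170. 230.] [0.501 0.255 0.018]
top dish 0.68 [131. 245.] [0.445 0.373 0.016]
top dish 0.49 [205. 191.] [0.635 0.112 0.032]
top ball_valve_mid 0.71 [329. 258.] [ 0.399 -0.294  0.055]
top ball_valve_mid 0.17 [133. 246.] [0.449 0.373 0.016]
top union_nut_a_mid 0.69 [346. 193.] [ 0.609 -0.333  0.188]
side bar 130 [ 0.6053 -0.1488  0.3078]
side meter 0.92 [260. 198.] [0.622 0.097 0.027]
side handset 0.95 [195. 185.] [0.434 0.244 0.016]
side handset 0.33 [304. 245.] [ 0.61  -0.314  0.213]
side dish 0.72 [189. 167.] [0.443 0.366 0.012]
side ball_valve_mid 0.96 [222. 309.] [ 0.394 -0.319  0.052]
side union_nut_a_mid 0.66 [252. 326.] [ 0.457 -0.367  0.021]
```

View pics/g.png

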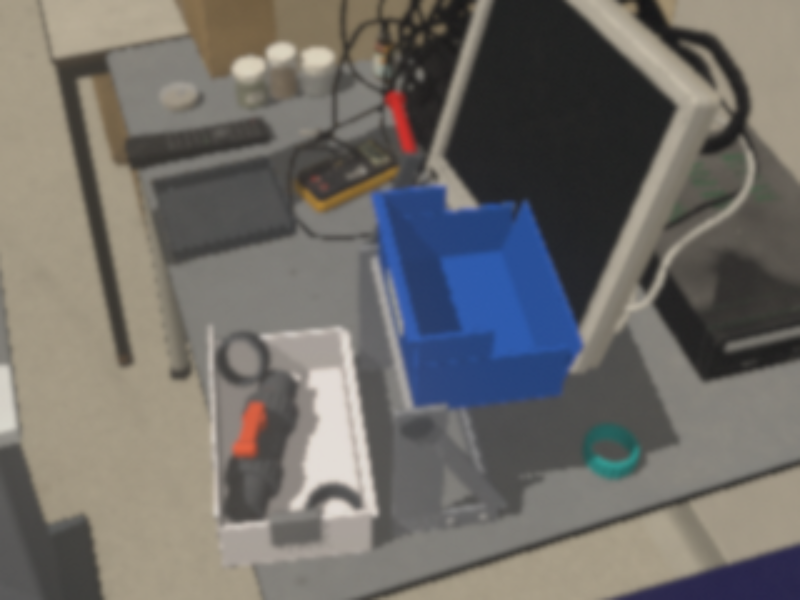

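The final view shows the bin empty and upright. The valve (260,440) and both nuts ((243,355), (333,500)) are inside the tray, and the bystanders have not moved. The tray is about 5 mm or less off centre and 1.5° off square.

```bash
python3 -c "
from h import *
print(ticket.close_job())"
```

```text
the job is handed in; nothing more can be done
None
```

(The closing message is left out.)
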